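# Put the load plate back on the cheese scale

## Robot

A 7-joint arm with a two-finger parallel gripper is mounted at the origin on the work surface. World frame = base frame: x ahead of the robot, y to its left, z up, the work surface at z = 0. Lengths are in m, angles in rad, forces in N, time in s.
With the tool pointing down it reaches from about 0.4 to 0.875 m from the base axis. Payload 4.4 kg.
Tool frame: the origin (TCP) lies on the centre line of the jaws, within the pads' length; the fingertips stand 14 mm ahead of it and the grasp point (between the pads) lies 5 mm behind it; z points along the fingers, y is the direction in which the jaws open and shut (so a half turn about z gives the same grasp; the last joint's range is limited). The gripper opens to 85 mm and grips with 20 to 120 N. Pads are 22 mm wide; open, the fingers measure 114 mm over their backs; the gripper's body (76 mm by 85 mm) begins 54 mm behind the grasp point. The pads swing forward as they close: fully open they stand 13 mm farther back than shut.
Start: joints at [-1.204, 0.628, 0.038, 1.517, -0.027, 0.996, -0.02], TCP at [0.273, 0.59, 0.245] pointing down, gripper open.
Joint ranges: [-3.06, 3.06], [-0.37, 2.12], [-1.25, 1.32], [0.18, 2.47], [-1.1, 4.24], [0.23, 1.98], [-2.94, 2.94]. Speed limits (rad/s): [2.57, 2.57, 3.14, 3.14, 3.14, 3.14, 3.14].

## Interface

Orientations are given as a 3x3 rotation matrix whose columns are the frame's x, y, z axes.
In Python, from rig import observe, grab_frame, calibration, sign_off gives the robot as it stands. The module is installed in compiled form; this text tells all that it offers.
- The arm moves only by the tool arm_command, never from a script. Its argument "rows" is a list of rows, each a list of 3 entries, a list of its own where there are three numbers: the shift along the tool's x, y, z in mm, then the turn, a rotation vector about the tool's x, y, z in rad, then the opening, from -1 (shut) to 1 (fully open), so that 0 is half open. In form: [[[dx, dy, dz], [rx, ry, rz], jaw], ...]. A call has 1 to 5 rows; each row is the pose to reach, as a shift and turn from the pose commanded when the call began, along the tool's axes at that moment; what a row does not reach only later rows make up. A row lasts 1/8 s, in which the tool goes at most 62.5 mm and 10.7 degrees, less where a joint would pass 70% of its speed; a pose out of reach is approached as far as the arm can. A call with a gripper value outside its range is refused whole. The fingers move at their own pace and stop on an object; "squeeze" is the grip in N (left out, the last holds). Time passes only in rows, so rows that repeat a pose let the fingers close. It gives the time, the measured TCP pose, the force and the opening at its end, in the units of the state.
- observe(): the state, without advancing time (a new reading comes with each control period).
- grab_frame(name): name is "scene" or "top" or "wrist"; returns the picture (400x640x3 uint8, blue, green, red); there is no depth.
- calibration(name): a dict with "intrinsics" (3x3 intrinsics, pixels), "position" and "orientation" of the camera in the world. Camera axes: x right, y down, z forward; pixel columns grow to the right and rows downward; lengths in m; the calibration is good to about 2 mm. The wrist camera is an equidistant fisheye: a pixel r from the principal point sees the ray r / f radians off the axis. A picture is of the moment at which its call begins: read the wrist's pose just before it. calibration takes no time and is no camera call; for the wrist camera it gives the pose at the moment of the call.
- sign_off(): hands the job in, once; it reports no verdict.
The state is a dict: "time_s": time; "qpos": joint angles; "joint_vel": joint speeds; "joint_efforts": joint torques, N m; "eef_pos": TCP position; "tcp_rot": TCP orientation; "wrist_force": force on the tool from outside, world axes, zero at the start; "moment": the same for the moment, N m; "opening": opening from 0.0 (shut) to 1.0 (fully open).
Only numpy, scipy, OpenCV 4.12 (cv2) and the standard library are available. Lean on these libraries where they do the work, as an engineer would, in place of code of your own. Each camera call takes 0.05 s, during which the arm holds its last target. There are 200 camera calls.

## Task

The scale's steel load plate is drying on the wooden board: lift it by its bow, set it over the scale's three balls with its tongue towards the display, and press it down past the two sprung side catches until they pull it fully home on all three balls, then let go. The weighing cell is delicate: never push with more than 20 N, and do not drop the plate or let the springs slam it on to the balls, but lower it against their pull until it bears. Leave everything else on the bench where it stands.

Things in the scene. Friction and masses are not known exactly. Their poses are not given: they have to be found in the camera images.
- bow (a point): Centre of the load plate's bow handle: a level flat-sided bar 90 mm long (plate's x), 14 mm wide (y), 14 mm high, on two posts 80 mm apart. Axes are the plate's: z up, -x towards its tongue. The slab's underside is 55 mm below this point, the feet 66 mm below. The centre of mass lies within 5 mm of straight below it. Fully home, this point is straight above seat, 66 mm nominally, up to 9 mm more or less as the head is set.
- plate: The loose stainless load plate, 0.44 to 0.66 kg; origin in the slab's underside, 55 mm below the bow's centre. T-shaped slab 8 mm thick: 114 mm wide (y) from x = -22 to 45 mm, then a 52 mm wide tongue to x = -72. Both sides of the wide part carry a rail with a V edge (45 degree faces above and below) at y = +-70 mm, 4 mm above the origin.
- groove (a point): Under the tongue: one of the plate's three radial V-grooves, in the slab's underside, 50 mm along -x from the plate's origin; the others are at +-60 degrees from +x at the same radius. 45 degree walls, 11 mm deep, 30 mm long; the walls are also the feet. A groove takes in a ball that is up to about 6 mm to one side.
- tongue (a point): Middle of the end edge of the plate's tongue, in the slab: 72 mm along -x from the bow's centre and 51 mm below it. Shows which way round the plate is.
- seat (a point): On the fixed scale, the nominal mid of the centres of its three steel balls, 60 mm above the bench; z up, -x towards the display pod. Balls 16 mm across, 50 mm from here: one towards the display (-x), two at +-60 degrees from +x. Balls and catches form one rigid weighing head whose height is set by hand: up to 9 mm above or below nominal, not measured here, to be felt.
- scale: The fixed bench scale: white housing 200 (x) by 250 mm (y), 40 mm high, with a low display pod on its -x side reaching to x = -143 mm; origin at the centre of its underside, 60 mm below seat. On either side (y) stands a dark catch block, 36 mm in x, from 88 to 122 mm out, top 98 mm (nominal) above the bench. Pushing the plate on it with up to 20 N is safe.
- catch_left (a joint): Retraction (m) of the sprung pin in the +y catch block: level, round nose 12 mm across, at x = 0, 23 mm above the balls' centres; 0 is fully out, 3 N of spring, 0.41 N more per mm. The plate's rails meet both noses when it is about 21 mm above home and push them apart to 11 mm, at about 8 mm above home; below that they pull the plate down. Fully home they read about 3 mm.
- catch_right (a joint): The same for the -y catch. Getting past both takes a downward push growing to about 16 N besides the plate's weight, which alone is not enough. From there they pull it down with some 8 to 12 N: let go there, it slams on to the balls, which counts as overloading; lowered against that pull until the balls bear it and let go, it centres itself.
- rack: The fixed wooden drying board on which the plate stands at the start: 220 mm (x) by 200 mm (y), top 24 mm above the bench; origin at the centre of its underside.
- wheel_a: Bystander, to be left alone: the small waxed yellow cheese wheel, 124 mm across, 62 mm high, loose; origin at the centre of its underside.
- wheel_b: Bystander, to be left alone: the small white-rind cheese wheel, 140 mm across, 60 mm high, loose; origin at the centre of its underside.
- beer: Bystander, to be left alone: the brown bottle, 62 mm across, 190 mm high, loose; origin at the centre of its underside.
- jar: Bystander, to be left alone: the glass jar, 68 mm across, 85 mm high, loose; origin at the centre of its underside.
- weight: Bystander, to be left alone: the brass test weight, 38 mm across, 52 mm high, loose; origin at the centre of its underside.
- slicer: Bystander, to be left alone: the cheese slicer with a dark wooden handle, 240 mm long, lying along its x, loose; origin at the centre of its underside.
- pot: Bystander, to be left alone: the terracotta pot, 76 mm across, 70 mm high, loose; origin at the centre of its underside.
There are look-alikes about, which are no part of the job. What is shaped like the plate but red is not meant.

How it is judged:
By the outcome, as a careful person would: the job done as asked, in the order asked, and still so for the second after the job is handed in, with the robot touching nothing.
It also fails if it takes over 58 s, if anything falls off the work surface, if the arm or the gripper's body presses on something with over 40 N, if the wrist force passes 120 N, or if a joint passes its speed limit or range.

## Working session

There is one attempt and no reset: what is moved stays moved. The work goes in short steps, Python scripts to look and compute and a tool call to move; the robot and the scene stay as the last step left them, time stands still between calls to the robot, and variables do not carry over. Pictures are saved under pics/ and viewed, on a budget of 10 in all, crops included, one or two more only if the job needs it, and the job is handed in when it is done.

Besides the shell and the picture viewer there is one more tool, called after "Call:" as name(argument=value, ...), one argument or row to a line, values as JSON. arm_command: Moves the arm, as the interface text tells. Its arguments: {"type":"object","properties":{"rows":{"type":"array"},"squeeze":{"type":"number"}},"required":["rows"]}

```bash
mkdir -p pics; python3 - <<'E'
from rig import *
import cv2,numpy as np
np.set_printoptions(precision=4,suppress=True)
for n in("scene","top"):
    c=calibration(n);print(n,c)
    cv2.imwrite(f"pics/{n}0.png",grab_frame(n))
o=observe();print(o["eef_pos"],o["tcp_rot"],o["wrist_force"],o["opening"],o["time_s"])
E
```

```text
scene {'intrinsics': array([[439.9693,   0.    , 316.9607],
       [  0.    , 439.9693, 199.4525],
       [  0.    ,   0.    ,   1.    ]]), 'position': array([1.4771, 0.1052, 0.9786]), 'orientation': array([[-0.0981,  0.6699, -0.736 ],
       [ 0.9951,  0.0599, -0.0782],
       [-0.0082, -0.74  , -0.6725]])}
top {'intrinsics': array([[372.9063,   0.    , 324.25  ],
       [  0.    , 372.9063, 202.1593],
       [  0.    ,   0.    ,   1.    ]]), 'position': array([0.3566, 0.0002, 1.2355]), 'orientation': array([[-0.0016, -0.9893,  0.1458],
       [-0.9998, -0.0011, -0.0187],
       [ 0.0187, -0.1458, -0.9891]])}
[0.2724 0.5896 0.2445] [[-0.9078  0.4194 -0.0007]
 [ 0.4194  0.9078 -0.0016]
 [-0.     -0.0017 -1.    ]] [-0.7201  0.0117 -0.1084] 1.001566545252418 0.1
```

View pics/scene0.png

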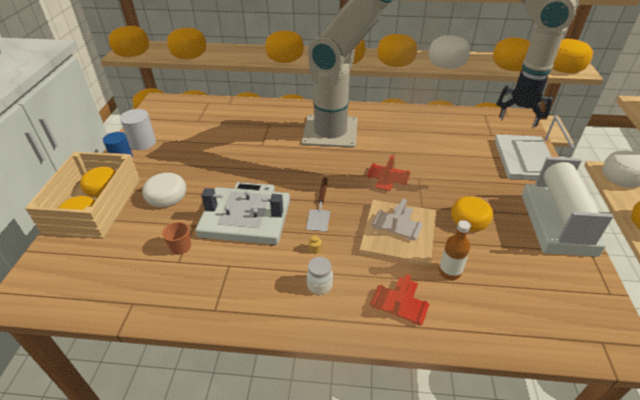

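View pics/top0.png

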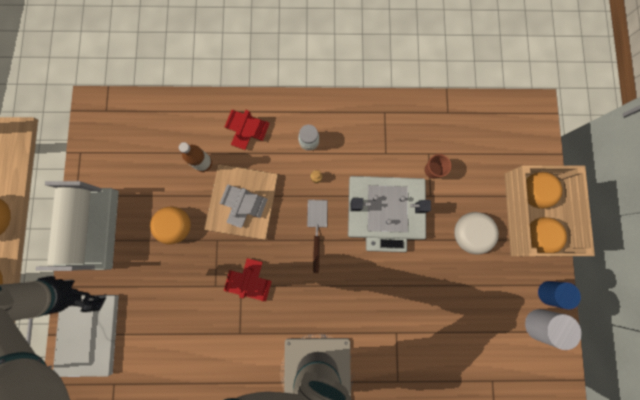

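The steel plate stands on the board at top (243,205) / scene (398,220). The look-alikes are red plates at top (247,128) and (248,282), scene (402,300) and (388,173). I choose the grey one on the wood. The scale is at top (388,208), with its display pod towards the robot (388,243). Next, one close crop of both.

```bash
python3 - <<'E'
import cv2,numpy as np
t=cv2.imread("pics/top0.png");s=cv2.imread("pics/scene0.png")
f=lambda im,x,y,w,h:cv2.resize(im[y:y+h,x:x+w],(400,300),interpolation=cv2.INTER_CUBIC)
cv2.imwrite("pics/c1.png",np.vstack([np.hstack([f(t,200,165,80,60*1),f(t,340,165,100,75+10)]),np.hstack([f(s,355,190,90,68),f(s,190,175,108,75)])]))
E
```

```text
(no output)
```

View pics/c1.png

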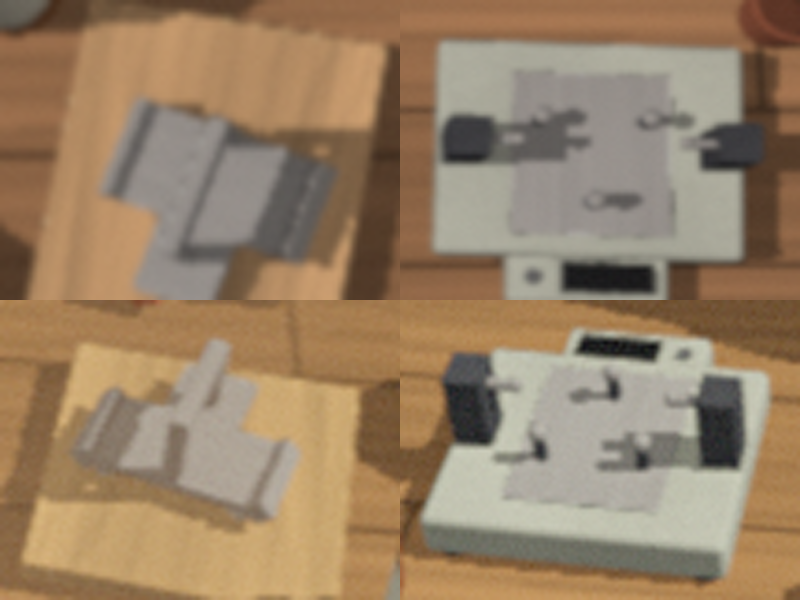

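The crop confirms the steel T-plate: bow bar from about top (243,190) to (238,215), tongue towards the robot. The scale's balls are at top (376,198), (402.5,199) and (389,222), with the single one towards the display.

```bash
cat > h.py <<'E'
from rig import *
import cv2,numpy as np
np.set_printoptions(precision=4,suppress=True)
def ray(c,px,fish=False):
    K=c["intrinsics"];d=np.array([(px[0]-K[0,2])/K[0,0],(px[1]-K[1,2])/K[1,1],1.])
    if fish:
        r=np.hypot(d[0],d[1]);d=np.array([d[0]/r*np.sin(r),d[1]/r*np.sin(r),np.cos(r)]) if r>1e-9 else d
    return c["orientation"]@d
def at_z(c,px,z,fish=False):
    d=ray(c,px,fish);p=c["position"];return p+d*(z-p[2])/d[2]
def proj(c,P,fish=False):
    v=c["orientation"].T@(np.asarray(P)-c["position"]);K=c["intrinsics"]
    if fish:
        h=np.hypot(v[0],v[1]);t=np.arctan2(h,v[2]);return np.array([K[0,2]+K[0,0]*t*v[0]/h,K[1,2]+K[1,1]*t*v[1]/h])
    return np.array([K[0,0]*v[0]/v[2]+K[0,2],K[1,1]*v[1]/v[2]+K[1,2]])
E
python3 - <<'E'
from h import *
c=calibration("top")
a=lambda u,v,z:at_z(c,(200+u/5,165+v/5),z)
e1=a(220,121,.097);e2=a(190,252,.097);print("bow",e1,e2,(e1+e2)/2,np.linalg.norm(e1-e2),np.degrees(np.arctan2(*(e1-e2)[1::-1])))
# rail top edges
print("rails",a(145,102,.04),a(110,195,.04),a(330,165,.04),a(305,258,.04))
b=lambda u,v,z:at_z(c,(340+(u-400)/4,165+v*85/300),z)
B=[b(545,115,.06),b(650,120,.06),b(597,200,.06)];print(*B,np.mean(B,0))
H=[b(440,42,.04),b(742,50,.04),b(432,252,.04),b(745,262,.04)];print(*H,np.mean(H,0))
K=[b(468,120,.098),b(730,127,.098)]
print("blocks",*K)
s=calibration("scene");g=lambda u,v,z:at_z(s,(355+u*90/400,190+(v-300)*68/300),z)
print("scene bow",g(217,343,.097),g(180,428,.097))
E
```

```text
bow [0.5647 0.2266 0.097 ] [0.4833 0.2424 0.097 ] [0.524  0.2345 0.097 ] 0.08294181145922781 -11.022024919681517
rails [0.5876 0.2868 0.04  ] [0.5265 0.3071 0.04  ] [0.5463 0.1661 0.04  ] [0.4858 0.1809 0.04  ]
[ 0.545  -0.1886  0.06  ] [ 0.5405 -0.2728  0.06  ] [ 0.4676 -0.2282  0.06  ] [ 0.5177 -0.2299  0.06  ]
[ 0.6167 -0.107   0.04  ] [ 0.6097 -0.3555  0.04  ] [ 0.4222 -0.0983  0.04  ] [ 0.413  -0.3498  0.04  ] [ 0.5154 -0.2277  0.04  ]
blocks [ 0.5344 -0.1227  0.098 ] [ 0.5284 -0.326   0.098 ]
scene bow [0.4906 0.2599 0.097 ] [0.5745 0.2326 0.097 ]
```

```bash
cat >> h.py <<'E'
from scipy.spatial.transform import Rotation as Ro
def delta(pos,yaw):
    "shift mm / rotvec in tool axes to reach pos with tool x at world yaw (deg), tool z down"
    o=observe();R=o["tcp_rot"];a=np.radians(yaw)
    T=np.array([[np.cos(a),np.sin(a),0],[np.sin(a),-np.cos(a),0],[0,0,-1.]])
    print("t",o["time_s"],"pos",o["eef_pos"],"F",o["wrist_force"],"op",o["opening"],"yaw",np.degrees(np.arctan2(R[1,0],R[0,0])))
    print("shift",R.T@(np.asarray(pos)-o["eef_pos"])*1000,"rot",Ro.from_matrix(R.T@T).as_rotvec())
E
python3 -c "
from h import *
delta((.525,.235,.215),165)
c=calibration('top');print(at_z(c,(203,163),0.03),at_z(c,(171,225),.03))
c=calibration('wrist');print(c)"
```

```text
t 0.1 pos [0.2724 0.5896 0.2445] F [-0.7201  0.0117 -0.1084] op 1.001566545252418 yaw 155.20249039357296
shift [-378.0672 -215.8902   29.8518] rot [-0.0017 -0.0001 -0.171 ]
[0.6645 0.3773 0.03  ] [0.4596 0.4702 0.03  ]
{'intrinsics': array([[309.7069,   0.    , 321.0425],
       [  0.    , 309.7069, 200.6268],
       [  0.    ,   0.    ,   1.    ]]), 'position': array([0.202 , 0.6219, 0.3714]), 'orientation': array([[ 0.4194,  0.8648,  0.276 ],
       [ 0.9078, -0.3989, -0.1298],
       [-0.0022,  0.305 , -0.9524]])}
```

Call:
arm_command(
  rows=[
    [[-52,-30,0],[0,0,-0.04],1],
    [[-105,-60,0],[0,0,-0.08],1],
    [[-157,-90,0],[0,0,-0.12],1],
    [[-210,-120,5],[0,0,-0.17],1],
    [[-260,-148,10],[0,0,-0.17],1],
  ],
)

```text
time_s: 0.72
eef_pos: [0.4475, 0.3446, 0.235]
tcp_rot: [[-0.966, 0.26, -0.0], [0.26, 0.966, -0.0], [0.0, -0.0, -1.0]]
wrist_force: [1.0, 1.0, 0.2]
opening: 0.999
```

```bash
python3 -c "
from h import *
delta((.525,.235,.215),165)"
```

```text
t 0.725 pos [0.4475 0.3446 0.235 ] F [1.0085 1.0238 0.1525] op 0.998783182055898 yaw 164.94140851629805
shift [-103.3054  -85.7353   20.0479] rot [-0.0003 -0.     -0.001 ]
```

Call:
arm_command(
  rows=[
    [[-45,-37,5],[0,0,0],1],
    [[-90,-75,15],[0,0,0],1],
    [[-103,-86,20],[0,0,0],1],
    [[-103,-86,20],[0,0,0],1],
  ],
)

```text
time_s: 1.23
eef_pos: [0.5237, 0.2357, 0.2146]
tcp_rot: [[-0.965, 0.262, -0.001], [0.262, 0.965, -0.001], [0.001, -0.001, -1.0]]
wrist_force: [-0.7, 0.4, 0.7]
opening: 0.999
```

```bash
python3 - <<'E'
from h import *
c=calibration('wrist');o=observe();im=grab_frame('wrist');print(o["eef_pos"],c["position"])
for z in(.097,.024):print(z,[proj(c,(.525+d*np.cos(-.262),.235+d*np.sin(-.262),z),True) for d in(-.045,0,.045)])
cv2.imwrite('pics/w1.png',im);np.save('w1.npy',np.hstack([c["position"][:,None],c["orientation"]]))
E
```

```text
[0.5237 0.2357 0.2146] [0.449  0.2556 0.3417]
0.097 [array([321.3854, 147.4523]), array([321.5632, 201.4412]), array([321.7142, 250.0292])]
0.024 [array([321.4043, 137.7876]), array([321.545 , 180.2664]), array([321.6704, 220.0562])]
```

View pics/w1.png

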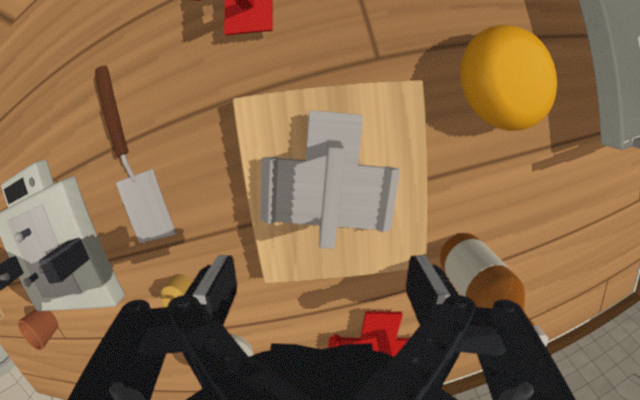

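The wrist view shows the steel plate with its tongue up, towards (335,112). The bar's top runs from about (335,149) to (327.5,247.5).

```bash
python3 - <<'E'
from h import *
w=np.load('w1.npy');c=calibration('wrist');c["position"],c["orientation"]=w[:,0],w[:,1:]
a=at_z(c,(335,149),.097,True);b=at_z(c,(327.7,247.5),.097,True);m=(a+b)/2
yw=np.degrees(np.arctan2(*(b-a)[1::-1]));print(a,b,m,np.linalg.norm(b-a),yw)
l,r=at_z(c,(267,190),.034,True),at_z(c,(393,199),.034,True)
print("rails",l,r,(l+r)/2,np.degrees(np.arctan2(*(l-r)[1::-1]))+90)
delta((m[0],m[1],.086),180+yw)
E
```

```text
[0.4855 0.2568 0.097 ] [0.5674 0.2291 0.097 ] [0.5265 0.2429 0.097 ] 0.08644674673891574 -18.694094942884995
rails [0.5176 0.1781 0.034 ] [0.5618 0.3035 0.034 ] [0.5397 0.2408 0.034 ] -19.42587619901883
t 1.275 pos [0.5229 0.2378 0.215 ] F [0.0938 0.3715 0.5749] op 0.9976913955852742 yaw 164.95859803164143
shift [ -2.2844   5.8201 128.9898] rot [ 0.0003 -0.0015  0.0638]
```

Call:
arm_command(
  rows=[
    [[-2.5,5.5,30],[0,0,0.066],1],
    [[-2.5,5.5,75],[0,0,0.066],1],
    [[-2.5,5.5,115],[0,0,0.066],0.4],
    [[-2.5,5.5,130],[0,0,0.066],0.2],
    [[-2.5,5.5,130],[0,0,0.066],0],
  ],
)

```text
time_s: 1.9
eef_pos: [0.5266, 0.243, 0.0851]
tcp_rot: [[-0.947, 0.321, -0.001], [0.321, 0.947, 0.0], [0.001, -0.0, -1.0]]
wrist_force: [0.2, 0.2, 0.4]
opening: 0.5
```

```bash
python3 - <<'E'
from h import *
delta((.526,.242,.085),161);cv2.imwrite('pics/w2.png',grab_frame('wrist'))
E
```

```text
t 1.9 pos [0.5266 0.243  0.0851] F [0.2486 0.1541 0.4095] op 0.5001327251445271 yaw 161.28436206203753
shift [ 0.209  -1.1401  0.0583] rot [-0.0002 -0.0014  0.005 ]
```

View pics/w2.png

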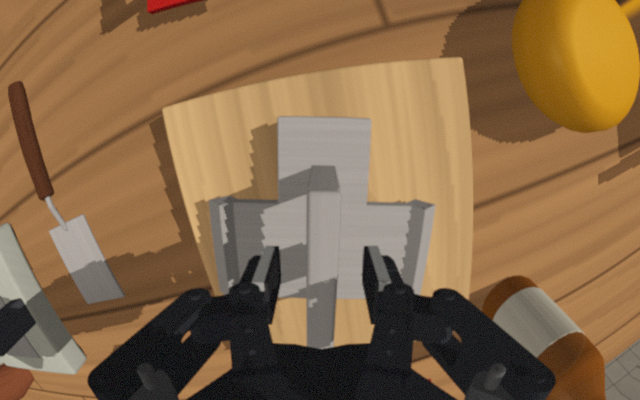

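Jaws straddle the bar evenly (bar at columns 307–340, pads at 275 and 368). The bar runs straight between them, so I close.

Call:
arm_command(
  rows=[
    [[0,0,0],[0,0,0],-0.5],
    [[0,0,0],[0,0,0],-1],
    [[0,0,0],[0,0,0],-1],
    [[0,0,0],[0,0,0],-1],
  ],
  squeeze=90,
)

```text
time_s: 2.45
eef_pos: [0.5286, 0.2423, 0.087]
tcp_rot: [[-0.946, 0.324, 0.003], [0.324, 0.946, 0.002], [-0.002, 0.003, -1.0]]
wrist_force: [-0.2, 0.3, 7.5]
opening: 0.143
```

```bash
python3 - <<'E'
from h import *
delta((.526,.242,.085),161)
c=calibration('top');cv2.imwrite('pics/x.png',grab_frame('top'))
E
```

```text
t 2.45 pos [0.5286 0.2423 0.087 ] F [-0.2059  0.2805  7.5135] op 0.14298465263231813 yaw 161.12343343258397
shift [ 2.3727 -1.1799  1.9936] rot [0.0028 0.0019 0.0022]
```

Call:
arm_command(
  rows=[
    [[0,0,-8],[0,0,0],-1],
    [[0,0,-25],[0,0,0],-1],
    [[0,0,-60],[0,0,0],-1],
    [[0,0,-100],[0,0,0],-1],
    [[0,0,-100],[0,0,0],-1],
  ],
)

```text
time_s: 3.12
eef_pos: [0.5297, 0.2424, 0.1888]
tcp_rot: [[-0.946, 0.323, 0.007], [0.323, 0.946, 0.003], [-0.005, 0.005, -1.0]]
wrist_force: [0.5, 0.8, -6.2]
opening: 0.139
```

```bash
python3 - <<'E'
from h import *
print(observe()["qpos"],observe()["moment"])
cv2.imwrite('pics/w3.png',grab_frame('wrist'));c=calibration('wrist')
np.save('w3.npy',np.hstack([c["position"][:,None],c["orientation"]]))
delta((.517,-.228,.20),181.5)
E
```

```text
[-0.4852  0.5953  0.0119  1.7771 -0.0095  0.7618  0.7733] [-0.0446 -0.0703 -0.016 ]
t 3.175 pos [0.5281 0.2417 0.1866] F [-1.1785  0.0911 -6.068 ] op 0.14716175775229282 yaw 161.15163324966693
shift [-141.2675 -448.0684  -13.9652] rot [ 0.0016  0.0023 -0.3551]
```

View pics/w3.png

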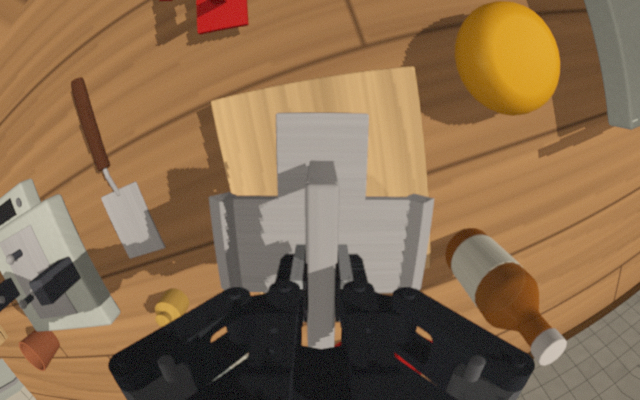

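The plate is held level, bar between the pads. Tongue end edge is centred at (322,114), bar far end at (322,163), which gives the grasp offset along the bar.

```bash
python3 - <<'E'
from h import *
w=np.load('w3.npy');c=calibration('wrist');c["position"],c["orientation"]=w[:,0],w[:,1:]
o=observe();P=o["eef_pos"];R=o["tcp_rot"];zb=P[2]+.003
for n,px,dz,xe in(("tongue",(322,114),-.047,.072),("barend",(322,163),.007,.045)):
    p=at_z(c,px,zb+dz,True);v=R.T@(p-P)*1e3;print(n,p,"tool mm",v,"bow offset along tool x",v[0]-xe*1e3)
l,r=[at_z(c,q,zb-.047,True) for q in((278,114),(368,114))];print("tongue edge w",np.linalg.norm(l-r),R.T@(l-r)*1e3)
l,r=[at_z(c,q,zb-.047,True) for q in((219,197),(428,199))];print("rail line",R.T@(l-r)*1e3)
E
```

```text
tongue [0.4598 0.2651 0.1426] tool mm [72.3076 -0.0554 43.8556] bow offset along tool x 0.3075939849303495
barend [0.4758 0.2593 0.1966] tool mm [ 55.1856  -0.1911 -10.1107] bow offset along tool x 10.18563383541565
tongue edge w 0.049350249013366196 [ -0.0571 -49.3501  -0.0982]
rail line [   1.3152 -125.5875   -0.2528]
```

```bash
python3 - <<'E'
from h import *
w=np.load('w3.npy');c=calibration('wrist');c["position"],c["orientation"]=w[:,0],w[:,1:]
o=observe();P=o["eef_pos"];R=o["tcp_rot"]
print("cam in tool",R.T@(c["position"]-P)*1e3)
for off in(-4,0,4,8):
    q=lambda x,y,dz:proj(c,P+R@(np.array([x+off,y,-3-dz])/1e3),True)
    print(off,"tongue bot/top",q(72,0,-55)[1],q(72,0,-47)[1],"barend top/bot",q(45,0,7),q(45,0,-7)[1],"near end",q(-45,0,7)[1],"shoulder",q(22,40,-47)[1],q(22,40,-55)[1])
im=cv2.imread('pics/w3.png');g=cv2.cvtColor(im,cv2.COLOR_BGR2GRAY)
print(g[105:125,340]);print(g[155:195,322]);print(g[185:205,380]);print(g[340:356,312])
E
```

```text
cam in tool [  77.4638   -0.5178 -126.9636]
-4 tongue bot/top 121.0167198358876 121.78087198678995 barend top/bot [322.4526 198.249 ] 188.75492787090087 near end 359.97768592012244 shoulder 208.2049935859131 203.9625778822723
0 tongue bot/top 114.10680958379383 114.5488551839363 barend top/bot [322.4662 188.5042] 179.9087573793245 near end 355.0103684992006 shoulder 201.79976550520502 197.7819010028219
4 tongue bot/top 107.18747437586566 107.30602990938847 barend top/bot [322.4791 178.5862] 170.93555608435744 near end 349.8704377286245 shoulder 195.3088750930786 191.5249736726357
8 tongue bot/top 100.26560965255942 100.06030331907648 barend top/bot [322.4913 168.5113] 161.84793679808888 near end 344.5517205373165 shoulder 188.73637601006666 185.19554964050886
[164 166 167 166 164 166 163 152 158 165 170 170 168 168 169 169 170 171
 172 171]
[168 168 168 167 164 150 126 111 112 113 113 112 114 114 112 114 113 111
 114 112 116 113 111 113 109 110 114 112 112 126 144 156 161 161 164 165
 163 167 164 164]
[169 169 168 166 168 168 168 166 168 168 164 144 117 115 129 159 166 169
 165 166]
[113 111 110 111 114 120 134 108  53  23  19  23  22  23  33  20]
```

Call:
arm_command(
  rows=[
    [[-7,-22,-10],[0,0,-0.02],-1],
    [[-20,-65,-14],[0,0,-0.06],-1],
    [[-35,-110,-14],[0,0,-0.12],-1],
    [[-50,-155,-14],[0,0,-0.18],-1],
    [[-64,-200,-14],[0,0,-0.24],-1],
  ],
)

```text
time_s: 3.8
eef_pos: [0.5219, 0.0299, 0.1975]
tcp_rot: [[-0.996, 0.087, -0.004], [0.087, 0.996, -0.0], [0.004, -0.001, -1.0]]
wrist_force: [0.8, -0.3, -6.2]
opening: 0.144
```

```bash
python3 - <<'E'
from h import *
delta((.518,-.05,.20),181.5)
E
```

```text
t 3.8 pos [0.5219 0.0299 0.1975] F [ 0.795  -0.3383 -6.1623] op 0.14363240018831616 yaw 175.03582592723652
shift [ -3.0189 -79.9391  -2.416 ] rot [-0.0005 -0.0037 -0.1128]
```

Call:
arm_command(
  rows=[
    [[-2,-35,-2],[0,0,-0.06],-1],
    [[-3,-65,-3],[0,0,-0.113],-1],
    [[-3,-80,-3],[0,0,-0.113],-1],
    [[-3,-80,-3],[0,0,-0.113],-1],
  ],
)

```text
time_s: 4.3
eef_pos: [0.5185, -0.049, 0.2014]
tcp_rot: [[-1.0, -0.021, -0.002], [-0.021, 1.0, 0.0], [0.002, 0.0, -1.0]]
wrist_force: [0.1, 0.1, -5.5]
opening: 0.141
```

```bash
python3 - <<'E'
from h import *
observe();c=calibration('wrist');im=grab_frame('wrist');cv2.imwrite('pics/w4.png',im)
np.save('w4.npy',np.hstack([c["position"][:,None],c["orientation"]]))
pts=[proj(c,p,True) for p in((.518,-.228,.06),(.468,-.228,.06),(.543,-.185,.06),(.543,-.271,.06))];print(pts)
x,y=pts[0].astype(int);x0,y0=max(0,x-110),max(0,y-75);print(x0,y0)
cv2.imwrite('pics/w4c.png',cv2.resize(im[y0:y0+150,x0:x0+200],(800,600),interpolation=cv2.INTER_CUBIC))
delta((.518,-.228,.20),181.5)
E
```

```text
[array([144.61  , 189.1006]), array([139.6319, 139.8973]), array([183.851 , 213.8276]), array([116.5231, 211.0605])]
34 114
t 4.35 pos [ 0.5189 -0.0475  0.2016] F [ 0.4886  0.5602 -5.3066] op 0.14318588855045442 yaw -178.64888072677343
shift [   5.1964 -180.4622    1.4179] rot [ 0.0011 -0.0014 -0.0026]
```

View pics/w4c.png

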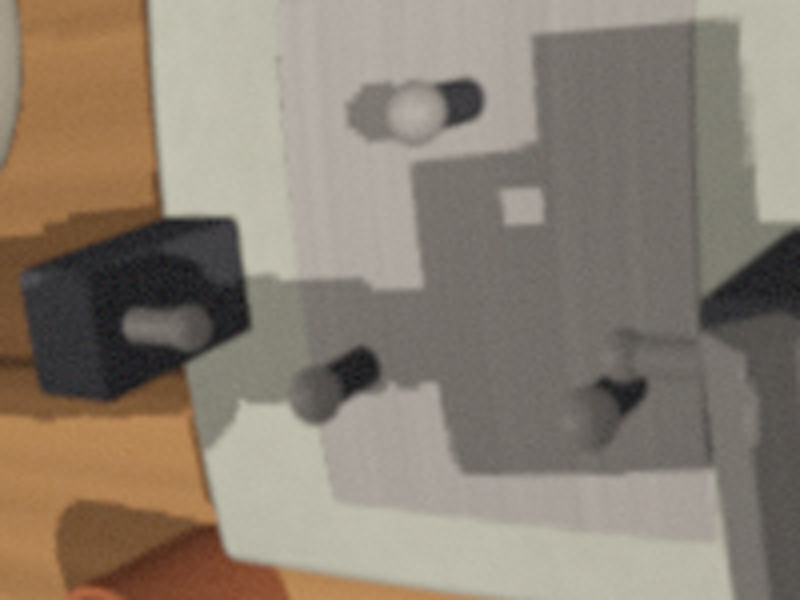

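In crop coordinates, the three balls are at (415,112), (315,393) and (590,412). That puts them at full-image (137.8,142.0), (112.8,212.3) and (181.5,217.0). I fit seat x, y, yaw and head height to these and the top view.

```bash
python3 - <<'E'
from h import *
from scipy.optimize import least_squares
w=np.load('w4.npy');c=calibration('wrist');c["position"],c["orientation"]=w[:,0],w[:,1:]
t=calibration('top')
W=[(137.75,142),(112.75,212.25),(181.5,217)];T=[(389.3,221.7),(402.5,199),(376.3,197.6)]
def balls(p):
    x,y,a,z=p;ang=a+np.array([np.pi,-np.pi/3,np.pi/3]);return [(x+.05*np.cos(b),y+.05*np.sin(b),z) for b in ang]
def res(p,W_=1,T_=1):
    B=balls(p);return np.concatenate([(proj(c,b,True)-q)*W_ for b,q in zip(B,W)]+[(proj(t,b)-q)*T_ for b,q in zip(B,T)])
for k in((1,1),(1,0),(0,1)):
    r=least_squares(lambda p:np.append(res(p,*k),(p[3]-.06)/.02),(.517,-.228,.03,.06),x_scale=(.01,.01,.1,.01));print(r.x,np.degrees(r.x[2]),r.fun)
for z in(.051,.06,.069):
    r=least_squares(lambda p:res([*p,z],1,0),(.517,-.228,.03));print(z,r.x,r.cost)
# housing top corners in wrist crop (z=.04)
for q in((152,0),(230,555)):print(at_z(c,(34+q[0]/4,114+q[1]/4),.04,True))
E
```

```text
[ 0.5189 -0.229  -0.026   0.0641] -1.4922662685975476 [-0.0312 -0.5794  0.3181 -0.1568 -0.3049  0.1856  0.0361 -0.5705  0.3277
 -0.9158 -0.5214 -0.2506  0.2069]
[ 0.5193 -0.2294 -0.0241  0.0636] -1.383360786434441 [-0.0726 -0.2897  0.4557  0.0446 -0.3089  0.2383  0.     -0.      0.
 -0.     -0.     -0.      0.1814]
[ 0.518  -0.2305 -0.0413  0.0575] -2.3689092841272674 [ 0.     -0.      0.     -0.      0.     -0.     -0.1503 -0.0817  0.4262
 -0.0914 -0.2738  0.1708 -0.1255]
0.051 [ 0.5228 -0.2373 -0.0248] 6.315507498776077
0.06 [ 0.5203 -0.2316 -0.0243] 0.7844994804383606
0.069 [ 0.5178 -0.226  -0.0238] 1.4077680064187066
[ 0.4326 -0.3433  0.04  ]
[ 0.6108 -0.3485  0.04  ]
```

```bash
python3 - <<'E'
from h import *
delta((.520,-.2295,.19),178.5)
E
```

```text
t 4.35 pos [ 0.5189 -0.0475  0.2016] F [ 0.4886  0.5602 -5.3066] op 0.14318588855045442 yaw -178.64888072677343
shift [   3.2185 -182.0199   11.4135] rot [ 0.0011 -0.0014  0.0498]
```

Call:
arm_command(
  rows=[
    [[0,-40,0],[0,0,0.01],-1],
    [[1,-90,0],[0,0,0.03],-1],
    [[2,-135,0],[0,0,0.05],-1],
    [[3,-170,4],[0,0,0.05],-1],
    [[3,-182,11],[0,0,0.05],-1],
  ],
)

```text
time_s: 4.97
eef_pos: [0.5212, -0.2314, 0.1909]
tcp_rot: [[-1.0, 0.027, 0.0], [0.027, 1.0, -0.001], [-0.001, -0.001, -1.0]]
wrist_force: [-0.0, 0.4, -6.0]
opening: 0.144
```

Call:
arm_command(
  rows=[
    [[0,0,0],[0,0,0],-1],
    [[0,0,0],[0,0,0],-1],
  ],
)

```text
time_s: 5.22
eef_pos: [0.5214, -0.2275, 0.1911]
tcp_rot: [[-1.0, 0.023, -0.0], [0.023, 1.0, 0.002], [0.0, 0.002, -1.0]]
wrist_force: [-0.2, 0.7, -6.2]
opening: 0.141
```

```bash
python3 - <<'E'
from h import *
c=calibration('wrist');im=grab_frame('wrist');s=grab_frame('scene')
print([proj(c,(.519+x,-.2295,.06),True) for x in(-.05,0)])
cv2.imwrite('pics/w5.png',np.vstack([cv2.resize(im[60:360,100:540],(440,300)),cv2.resize(s[150:260,170:331],(440,300),interpolation=cv2.INTER_CUBIC)]))
np.save('w5.npy',np.hstack([c["position"][:,None],c["orientation"]]));cv2.imwrite('pics/w5full.png',im)
delta((.520,-.2295,.19),178.5);print(observe()["moment"])
E
```

```text
[array([317.864 , 135.0313]), array([319.3054, 192.6659])]
t 5.325 pos [ 0.5214 -0.2282  0.1915] F [ 0.2425 -0.4264 -5.6612] op 0.14567919286635816 yaw 178.68755811637016
shift [ 1.3804 -1.3249  1.4802] rot [0.0011 0.0003 0.0033]
[ 0.0087 -0.0371 -0.0413]
```

View pics/w5.png

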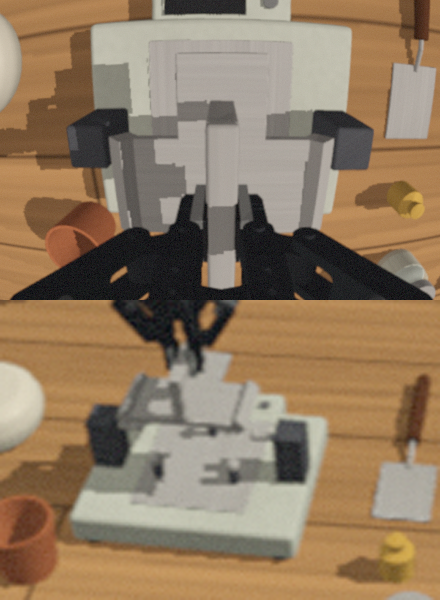

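The plate stands over the scale with its tongue under the display side. The tongue centre at crop column 222 matches the mid of the blocks at 220–221. Now I go down towards the catches, feeling the force.

Call:
arm_command(
  rows=[
    [[1,-0.5,10],[0,0,0],-1],
    [[1,-0.5,22],[0,0,0],-1],
    [[1,-0.5,30],[0,0,0],-1],
    [[1,-0.5,33],[0,0,0],-1],
  ],
  squeeze=100,
)

```text
time_s: 5.82
eef_pos: [0.5193, -0.2307, 0.1573]
tcp_rot: [[-1.0, 0.026, -0.001], [0.026, 1.0, 0.001], [0.001, 0.001, -1.0]]
wrist_force: [-0.5, -0.3, -5.6]
opening: 0.139
```

Call:
arm_command(
  rows=[
    [[0,0,1],[0,0,0],-1],
    [[0,0,2],[0,0,0],-1],
    [[0,0,3],[0,0,0],-1],
    [[0,0,4],[0,0,0],-1],
  ],
)

```text
time_s: 6.32
eef_pos: [0.5199, -0.2309, 0.1544]
tcp_rot: [[-1.0, 0.026, 0.0], [0.026, 1.0, -0.0], [-0.0, -0.0, -1.0]]
wrist_force: [0.0, 0.1, -4.1]
opening: 0.138
```

Call:
arm_command(
  rows=[
    [[0,0,1],[0,0,0],-1],
    [[0,0,2],[0,0,0],-1],
    [[0,0,3],[0,0,0],-1],
    [[0,0,3],[0,0,0],-1],
  ],
)

```text
time_s: 6.82
eef_pos: [0.5204, -0.2306, 0.1523]
tcp_rot: [[-1.0, 0.025, 0.001], [0.025, 1.0, -0.0], [-0.001, -0.0, -1.0]]
wrist_force: [-2.3, 2.5, 5.3]
opening: 0.145
```

Call:
arm_command(
  rows=[
    [[0,0.7,1],[0,0,0],-1],
    [[0,0.7,2],[0,0,0],-1],
    [[0,0.7,2],[0,0,0],-1],
  ],
)

```text
time_s: 7.2
eef_pos: [0.5211, -0.2301, 0.151]
tcp_rot: [[-1.0, 0.025, 0.003], [0.025, 1.0, -0.001], [-0.003, -0.001, -1.0]]
wrist_force: [0.7, 3.9, 4.5]
opening: 0.142
```

```bash
python3 - <<'E'
from h import *
delta((.520,-.2295,.133),178.5);print(observe()["moment"])
E
```

```text
t 7.2 pos [ 0.5211 -0.2301  0.151 ] F [0.6571 3.9343 4.5403] op 0.1415256718436911 yaw 178.54607319210763
shift [ 1.2207  0.6123 18.0118] rot [-0.0008  0.0032  0.0008]
[ 0.3087  0.1747 -0.0344]
```

Call:
arm_command(
  rows=[
    [[0,1.5,0.5],[0,0,0],-1],
    [[0,1.5,1],[0,0,0],-1],
    [[0,1.5,1],[0,0,0],-1],
  ],
)

```text
time_s: 7.58
eef_pos: [0.5215, -0.2293, 0.1497]
tcp_rot: [[-1.0, 0.026, 0.004], [0.026, 1.0, -0.002], [-0.004, -0.001, -1.0]]
wrist_force: [-0.5, 0.2, 7.1]
opening: 0.144
```

Call:
arm_command(
  rows=[
    [[0,0,1],[0,0,0],-1],
    [[0,0,2],[0,0,0],-1],
    [[0,0,2],[0,0,0],-1],
  ],
)

```text
time_s: 7.95
eef_pos: [0.5217, -0.2295, 0.1479]
tcp_rot: [[-1.0, 0.026, 0.004], [0.026, 1.0, -0.002], [-0.005, -0.002, -1.0]]
wrist_force: [-0.1, 0.8, 7.6]
opening: 0.139
```

Call:
arm_command(
  rows=[
    [[0,0,1],[0,0,0],-1],
    [[0,0,2],[0,0,0],-1],
    [[0,0,2],[0,0,0],-1],
  ],
)

```text
time_s: 8.32
eef_pos: [0.522, -0.2296, 0.1463]
tcp_rot: [[-1.0, 0.026, 0.005], [0.026, 1.0, -0.002], [-0.005, -0.002, -1.0]]
wrist_force: [0.1, 2.0, 9.2]
opening: 0.138
```

Call:
arm_command(
  rows=[
    [[0,0,1],[0,0,0],-1],
    [[0,0,2],[0,0,0],-1],
    [[0,0,2],[0,0,0],-1],
  ],
)

```text
time_s: 8.7
eef_pos: [0.5224, -0.2297, 0.1447]
tcp_rot: [[-1.0, 0.026, 0.006], [0.026, 1.0, -0.002], [-0.006, -0.002, -1.0]]
wrist_force: [-0.2, 1.0, 12.5]
opening: 0.143
```

Call:
arm_command(
  rows=[
    [[0,0,1],[0,0,0],-1],
    [[0,0,1],[0,0,0],-1],
  ],
)

```text
time_s: 8.95
eef_pos: [0.5222, -0.2296, 0.143]
tcp_rot: [[-1.0, 0.026, 0.006], [0.026, 1.0, -0.002], [-0.006, -0.002, -1.0]]
wrist_force: [1.5, 0.4, 5.1]
opening: 0.14
```

Call:
arm_command(
  rows=[
    [[0,0,0.5],[0,0,0],-1],
    [[0,0,0.5],[0,0,0],-1],
  ],
)

```text
time_s: 9.2
eef_pos: [0.5223, -0.2296, 0.1425]
tcp_rot: [[-1.0, 0.026, 0.006], [0.026, 1.0, -0.002], [-0.006, -0.002, -1.0]]
wrist_force: [0.8, 1.2, 7.1]
opening: 0.139
```

Call:
arm_command(
  rows=[
    [[0,0,0.5],[0,0,0],-1],
    [[0,0,0.5],[0,0,0],-1],
  ],
)

```text
time_s: 9.45
eef_pos: [0.5222, -0.2295, 0.1419]
tcp_rot: [[-1.0, 0.025, 0.005], [0.025, 1.0, -0.002], [-0.005, -0.002, -1.0]]
wrist_force: [1.6, 0.5, 6.5]
opening: 0.141
```

Call:
arm_command(
  rows=[
    [[0,0,0.5],[0,0,0],-1],
    [[0,0,0.5],[0,0,0],-1],
  ],
)

```text
time_s: 9.7
eef_pos: [0.5215, -0.2289, 0.1403]
tcp_rot: [[-1.0, 0.026, 0.004], [0.026, 1.0, -0.001], [-0.004, -0.001, -1.0]]
wrist_force: [3.1, 0.2, -1.7]
opening: 0.142
```

Call:
arm_command(
  rows=[
    [[0,0,0.5],[0,0,0],-1],
    [[0,0,0.5],[0,0,0],-1],
  ],
)

```text
time_s: 9.95
eef_pos: [0.5202, -0.2286, 0.1388]
tcp_rot: [[-1.0, 0.026, 0.0], [0.026, 1.0, 0.0], [-0.0, 0.0, -1.0]]
wrist_force: [3.4, 0.7, -5.7]
opening: 0.138
```

Call:
arm_command(
  rows=[
    [[0,0,0.5],[0,0,0],-1],
    [[0,0,0.5],[0,0,0],-1],
  ],
)

```text
time_s: 10.2
eef_pos: [0.5194, -0.2285, 0.1382]
tcp_rot: [[-1.0, 0.026, -0.001], [0.026, 1.0, 0.0], [0.001, 0.0, -1.0]]
wrist_force: [3.6, -0.8, -6.3]
opening: 0.137
```

Call:
arm_command(
  rows=[
    [[0,0,0.5],[0,0,0],-1],
    [[0,0,0.5],[0,0,0],-1],
  ],
)

```text
time_s: 10.45
eef_pos: [0.5191, -0.2285, 0.1378]
tcp_rot: [[-1.0, 0.026, -0.002], [0.026, 1.0, 0.001], [0.002, 0.001, -1.0]]
wrist_force: [1.5, -0.3, -8.4]
opening: 0.142
```

Call:
arm_command(
  rows=[
    [[0,0,0.5],[0,0,0],-1],
    [[0,0,0.5],[0,0,0],-1],
  ],
)

```text
time_s: 10.7
eef_pos: [0.519, -0.2286, 0.1374]
tcp_rot: [[-1.0, 0.026, -0.002], [0.026, 1.0, 0.0], [0.002, 0.0, -1.0]]
wrist_force: [1.6, -0.7, -8.1]
opening: 0.137
```

Call:
arm_command(
  rows=[
    [[0,0,0.5],[0,0,0],-1],
    [[0,0,1],[0,0,0],-1],
    [[0,0,1],[0,0,0],-1],
  ],
)

```text
time_s: 11.08
eef_pos: [0.519, -0.2285, 0.1362]
tcp_rot: [[-1.0, 0.026, -0.002], [0.026, 1.0, 0.001], [0.002, 0.001, -1.0]]
wrist_force: [0.4, 0.2, -10.2]
opening: 0.138
```

Call:
arm_command(
  rows=[
    [[0,0,0.5],[0,0,0],-1],
    [[0,0,1],[0,0,0],-1],
    [[0,0,1],[0,0,0],-1],
  ],
)

```text
time_s: 11.45
eef_pos: [0.5192, -0.2285, 0.1352]
tcp_rot: [[-1.0, 0.026, -0.002], [0.026, 1.0, 0.001], [0.002, 0.001, -1.0]]
wrist_force: [-0.5, 0.8, -12.2]
opening: 0.139
```

Call:
arm_command(
  rows=[
    [[0,0,0.5],[0,0,0],-1],
    [[0,0,1],[0,0,0],-1],
    [[0,0,1],[0,0,0],-1],
  ],
)

```text
time_s: 11.82
eef_pos: [0.5195, -0.2285, 0.1344]
tcp_rot: [[-1.0, 0.026, -0.001], [0.026, 1.0, 0.0], [0.001, 0.0, -1.0]]
wrist_force: [-1.1, -0.2, -13.7]
opening: 0.142
```

Call:
arm_command(
  rows=[
    [[0,0,0.5],[0,0,0],-1],
    [[0,0,1],[0,0,0],-1],
    [[0,0,1],[0,0,0],-1],
  ],
)

```text
time_s: 12.2
eef_pos: [0.5198, -0.2286, 0.1336]
tcp_rot: [[-1.0, 0.026, -0.0], [0.026, 1.0, 0.0], [0.0, 0.0, -1.0]]
wrist_force: [-0.6, 0.9, -14.2]
opening: 0.142
```

Call:
arm_command(
  rows=[
    [[0,0,0.5],[0,0,0],-1],
    [[0,0,1],[0,0,0],-1],
    [[0,0,1],[0,0,0],-1],
  ],
)

```text
time_s: 12.58
eef_pos: [0.5201, -0.2286, 0.1328]
tcp_rot: [[-1.0, 0.026, 0.0], [0.026, 1.0, -0.0], [-0.0, -0.0, -1.0]]
wrist_force: [-0.0, 1.7, -13.2]
opening: 0.138
```

Call:
arm_command(
  rows=[
    [[0,0,0.5],[0,0,0],-1],
    [[0,0,1],[0,0,0],-1],
    [[0,0,1],[0,0,0],-1],
  ],
)

```text
time_s: 12.95
eef_pos: [0.5201, -0.2286, 0.1318]
tcp_rot: [[-1.0, 0.026, 0.001], [0.026, 1.0, -0.0], [-0.001, -0.0, -1.0]]
wrist_force: [-0.2, 1.3, -14.0]
opening: 0.145
```

Call:
arm_command(
  rows=[
    [[0,0,0.5],[0,0,0],-1],
    [[0,0,1],[0,0,0],-1],
    [[0,0,1],[0,0,0],-1],
  ],
)

```text
time_s: 13.32
eef_pos: [0.5203, -0.2285, 0.1311]
tcp_rot: [[-1.0, 0.026, 0.001], [0.026, 1.0, 0.0], [-0.001, 0.0, -1.0]]
wrist_force: [0.4, 0.9, -8.8]
opening: 0.136
```

Call:
arm_command(
  rows=[
    [[0,0,0.5],[0,0,0],-1],
    [[0,0,1],[0,0,0],-1],
    [[0,0,1],[0,0,0],-1],
  ],
)

```text
time_s: 13.7
eef_pos: [0.5204, -0.2285, 0.1307]
tcp_rot: [[-1.0, 0.026, 0.001], [0.026, 1.0, -0.0], [-0.001, -0.0, -1.0]]
wrist_force: [-0.7, 2.0, 3.8]
opening: 0.139
```

Call:
arm_command(
  rows=[
    [[0,0,0.5],[0,0,0],-1],
    [[0,0,1],[0,0,0],-1],
    [[0,0,1],[0,0,0],-1],
  ],
)

```text
time_s: 14.08
eef_pos: [0.5205, -0.2286, 0.1306]
tcp_rot: [[-1.0, 0.026, 0.002], [0.026, 1.0, -0.0], [-0.002, -0.0, -1.0]]
wrist_force: [-4.1, 3.8, 12.4]
opening: 0.14
```

Force rises against a steady position, so the balls bear it. I ease the push off, loosen the grip gently, then open.

Call:
arm_command(
  rows=[
    [[0,0,-0.5],[0,0,0],-1],
    [[0,0,-1],[0,0,0],-1],
    [[0,0,-1],[0,0,0],-1],
  ],
)

```text
time_s: 14.45
eef_pos: [0.5205, -0.2285, 0.1307]
tcp_rot: [[-1.0, 0.026, 0.001], [0.026, 1.0, -0.0], [-0.001, -0.0, -1.0]]
wrist_force: [-1.1, 3.5, 7.2]
opening: 0.144
```

Call:
arm_command(
  rows=[
    [[0,0,0],[0,0,0],-1],
    [[0,0,0],[0,0,0],-1],
  ],
  squeeze=40,
)

```text
time_s: 14.7
eef_pos: [0.5205, -0.2285, 0.1307]
tcp_rot: [[-1.0, 0.026, 0.001], [0.026, 1.0, -0.0], [-0.001, -0.0, -1.0]]
wrist_force: [-1.6, 3.3, 8.2]
opening: 0.141
```

Call:
arm_command(
  rows=[
    [[0,0,0],[0,0,0],-1],
    [[0,0,0],[0,0,0],-1],
  ],
  squeeze=20,
)

```text
time_s: 14.95
eef_pos: [0.5205, -0.2286, 0.1307]
tcp_rot: [[-1.0, 0.026, 0.001], [0.026, 1.0, -0.0], [-0.001, -0.0, -1.0]]
wrist_force: [-1.3, 3.8, 7.6]
opening: 0.142
```

Call:
arm_command(
  rows=[
    [[0,0,0],[0,0,0],-0.65],
    [[0,0,0],[0,0,0],-0.5],
    [[0,0,0],[0,0,0],-0.3],
    [[0,0,0],[0,0,0],0],
    [[0,0,0],[0,0,0],0],
  ],
)

```text
time_s: 15.58
eef_pos: [0.5198, -0.2288, 0.1297]
tcp_rot: [[-1.0, 0.026, -0.0], [0.026, 1.0, -0.0], [0.0, -0.0, -1.0]]
wrist_force: [-0.2, -0.5, -0.1]
opening: 0.5
```

```bash
python3 - <<'E'
from h import *
delta((.520,-.2295,.133),178.5)
c=calibration('wrist');im=grab_frame('wrist');s=grab_frame('scene');cv2.imwrite('pics/w6full.png',im)
for n in(-9,0,3,6,9):
    q=lambda x,y,z:proj(c,(.519+x,-.2295+y,z+n/1e3),True)
    print(n,"bow end top",q(-.045,0,.133),"tongue",q(-.072,0,.079),"rails",q(-.022,.07,.075),q(-.022,-.07,.075))
cv2.imwrite('pics/w6.png',np.vstack([cv2.resize(im[60:360,100:540],(440,300)),cv2.resize(s[150:260,170:331],(440,300),interpolation=cv2.INTER_CUBIC)]))
E
```

```text
t 15.575 pos [ 0.5198 -0.2288  0.1297] F [-0.2006 -0.5307 -0.1142] op 0.5002645388534821 yaw 178.51385158709363
shift [-0.1984 -0.6803 -3.2796] rot [-0.0001 -0.      0.0002]
-9 bow end top [318.578  177.6759] tongue [318.0682 112.7711] rails [425.6809 189.1704] [215.6385 194.4094]
0 bow end top [318.4033 182.7709] tongue [317.9128 113.1797] rails [430.07   192.9923] [211.2551 198.4262]
3 bow end top [318.3397 184.6275] tongue [317.8575 113.3253] rails [431.6099 194.339 ] [209.7184 199.8404]
6 bow end top [318.2733 186.5724] tongue [317.8002 113.4759] rails [433.1907 195.7244] [208.1416 201.2946]
9 bow end top [318.2036 188.612 ] tongue [317.7409 113.6319] rails [434.8137 197.1502] [206.5233 202.7906]
```

View pics/w6.png

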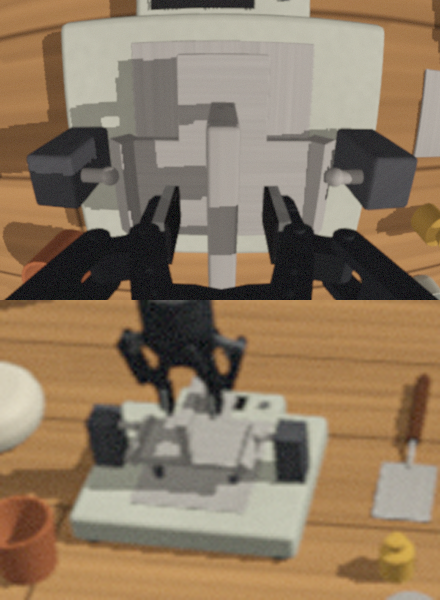

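The noses sit above both rails, at crop (108,176) and (333,177), and the plate looks level. Withdraw straight up.

Call:
arm_command(
  rows=[
    [[0,0,0],[0,0,0],0.4],
    [[0,0,-10],[0,0,0],0.4],
    [[0,0,-40],[0,0,0],0.4],
    [[0,0,-85],[0,0,0],0.4],
    [[0,0,-120],[0,0,0],0.4],
  ],
)

```text
time_s: 16.3
eef_pos: [0.5202, -0.2288, 0.2523]
tcp_rot: [[-1.0, 0.026, 0.002], [0.026, 1.0, -0.001], [-0.002, -0.001, -1.0]]
wrist_force: [0.1, 0.5, -0.7]
opening: 0.702
```

Call:
arm_command(
  rows=[
    [[0,0,0],[0,0,0],0.4],
    [[0,0,0],[0,0,0],0.4],
  ],
)

```text
time_s: 16.55
eef_pos: [0.5194, -0.2285, 0.2497]
tcp_rot: [[-1.0, 0.026, -0.0], [0.026, 1.0, 0.0], [0.0, 0.0, -1.0]]
wrist_force: [-0.4, 0.4, 0.1]
opening: 0.697
```

```bash
python3 - <<'E'
from h import *
delta((.520,-.2295,.133),178.5)
c=calibration('wrist');im=grab_frame('wrist');s=grab_frame('scene');cv2.imwrite('pics/w7full.png',im)
np.save('w7.npy',np.hstack([c["position"][:,None],c["orientation"]]))
for n in(0,3,6,9):
    q=lambda x,y,z:proj(c,(.519+x,-.2285+y,z+n/1e3),True)-(170,60)
    print(n,"bow ends",q(-.045,0,.133),q(.045,0,.133),"rail ends",q(-.022,.07,.075),q(.045,.07,.075),q(-.022,-.07,.075),q(.045,-.07,.075))
cv2.imwrite('pics/w7.png',np.vstack([cv2.resize(im[60:260,170:470],(600,400),interpolation=cv2.INTER_CUBIC),cv2.resize(s[175:242,190:291],(600,200*2),interpolation=cv2.INTER_CUBIC)[:200*2]])[:800:1][:, :])
a=cv2.imread('pics/w7.png');cv2.imwrite('pics/w7.png',cv2.resize(a,(450,600)))
E
```

```text
t 16.55 pos [ 0.5194 -0.2285  0.2497] F [-0.4248  0.4258  0.0817] op 0.6966662521395095 yaw 178.52117034311067
shift [ -0.6752  -0.9884 116.7357] rot [ 0.0001 -0.0004  0.0004]
0 bow ends [150.5619  85.4892] [153.2632 188.708 ] rail ends [220.9945  99.7508] [218.5826 162.0164] [ 81.6937 103.2712] [ 87.3071 165.1966]
3 bow ends [150.5557  85.9901] [153.2855 190.25  ] rail ends [221.6466 100.2882] [219.1533 163.062 ] [ 81.049  103.8405] [ 86.7698 166.2665]
6 bow ends [150.5494  86.5034] [153.3082 191.8228] rail ends [222.3106 100.8359] [219.733  164.1253] [ 80.3926 104.4206] [ 86.2241 167.3544]
9 bow ends [150.5429  87.0295] [153.3314 193.4274] rail ends [222.9869 101.3943] [220.322  165.2065] [ 79.7242 105.012 ] [ 85.6696 168.4606]
```

View pics/w7.png

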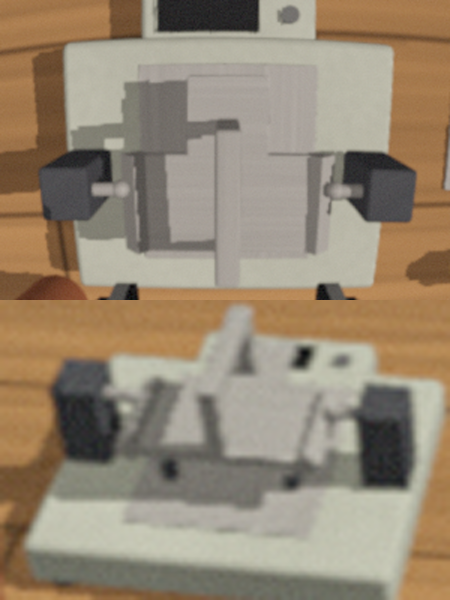

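Both noses hold over the rails, at (122,190) and (331,190). The plate is level and central with its tongue to the display, and the gripper is clear with no force reading.

```bash
python3 -c "
from rig import *
print(sign_off(),observe()['time_s'])"
```

```text
the job is handed in; nothing more can be done
the job is handed in; nothing more can be done
```

The steel load plate is on the scale, tongue towards the display, with both catch noses over its rails. The job was handed in at about 16.6 s.

- **Pick-up and carry:** I lifted the plate by its bow from the wooden board, leaving the two red look-alikes alone, and carried it level to the scale.
- **Pressing past the catches:** The rails met the noses at TCP height about 0.153 m. The highest wrist-force reading at the end of a move was 12.5 N upward, or about 18 N counting the plate's weight. Force during the moves was not logged.
- **Lowering:** Past the catches the pull on the tool, plate weight included, grew to about 14 N. I lowered the plate against it in steps of 0.5 to 1 mm until the balls bore it at 0.1307 m. That is about 22 mm below first contact, close to the expected 21 mm.
- **Letting go:** I overshot slightly at the bottom, to 12.4 N, and eased back to about 8 N. Then I lowered the squeeze, opened the jaws and withdrew straight up with no force reading left.

**Last checks:** the final pictures show the plate level and centred, both noses over the rails and nothing touching it. I could not read the catch pins' positions or see the balls directly, so "home on all three" rests on the force, the height and how level it looks. My estimate of the head height from the camera fit (about +4 mm) disagreed with the one from first contact (+8 to 9 mm). The height where the plate came to bear implies about +8 mm, so I trust the felt value. The bystanders were not re-measured.

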